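# Clear the ultrasonic cleaner's lid and hold it open at 50 degrees

### The job

Take the steel instrument cassette off the lid of the ultrasonic cleaner and lay it flat on the middle of the ribbed drying mat, setting it down rather than dropping it, and let go of it. Then raise the cleaner's lid by its handle to 50 degrees from closed and keep holding it there: the lid falls shut if released, so finish while still holding it. Leave everything else on the counter where it is.

Things in the scene. Friction and masses are not known exactly. Their poses are not given: they have to be found in the camera images.
- cleaner: The ultrasonic cleaner: white box-shaped bath with a blue control panel on its front, 200 (x, depth) x 280 (y, width) x 150 mm high without the lid, fixed to the counter. It stands on the left or the right half of the counter. Origin: centre of its underside, on the counter; its x axis points from the front (control panel) to the back (hinge), its z axis up.
- lid (a joint): Opening angle of the cleaner's grey lid in rad: 0 closed (level), grows as the front edge rises; 50 degrees is 0.873; stop at 1.4. The lid is a 12 mm thick plate, 192 x 280 mm, about 0.5 kg, hinged along the back rim; its top when closed is 162 mm above the counter. Free hinge: it falls shut from any angle when released.
- lid_hinge (a point): Middle of the lid's hinge line: 92 mm behind the cleaner's centre (its +x), 150 mm above the counter. The hinge line runs along the cleaner's y axis. It turns with the lid.
- lid_handle (a point): Middle of the lid's handle bar: a round steel bar 12 mm thick, 110 mm long, parallel to the hinge line, its axis 45 mm above the lid's top, on a post at either end. With the lid closed it lies 155 mm in front of the hinge line (cleaner's -x) and 57 mm above it, thus 207 mm above the counter.
- cassette_center (a point): Centre (half-way up) of the closed steel instrument cassette that lies on the cleaner's lid, behind the handle: a rigid slab 55 (x) x 160 (y) x 28 mm high with rows of dark slots on top, about 0.3 kg, loose. x, y: its short and long sides; z up.
- mat_top (a point): Centre of the top face of the drying mat: flat ribbed dark rubber mat 180 (x) x 260 (y) x 4 mm, fixed on the counter on the half where the cleaner is not; its top is 4 mm above the counter.
- spare_center (a point): Centre of a second cassette, identical, lying lengthwise on the bare counter close to the robot, between cleaner and mat. Bystander: leave alone.
- jar: Bystander: small glass jar, 52 mm across, 75 mm high, between cleaner and mat. Origin: centre of underside.
- beaker: Bystander: open steel beaker, 60 mm across, 85 mm high, between cleaner and mat, further back. Origin: centre of underside.
- flask: Bystander: amber bottle, 72 mm across, 160 mm high, at the right side. Origin: centre of underside.
- wipes: Bystander: white wipes box 110 x 100 x 90 mm at the left side. Origin: centre of underside.

How it is judged:
By the outcome, as a careful person would: the job done as asked, in the order asked, and still so for the second after the job is handed in, while the arm keeps its last pose, push and grip.
It also fails if it takes over 61 s, if anything falls off the work surface, if the arm or the gripper's body presses on something with over 40 N, if the wrist force passes 120 N, or if a joint passes its speed limit or range.

### The arm

A 6-joint arm with a two-finger parallel gripper is mounted at the origin on the work surface. World frame = base frame: x ahead of the robot, y to its left, z up, the work surface at z = 0. Lengths are in mm, angles in rad, forces in N, time in s.
With the tool pointing down it reaches from about 350 to 975 mm from the base axis. Payload 7.1 kg.
Tool frame: the origin (TCP) lies midway between the tips of the shut fingers; the grasp point (between the pads) lies 19 mm behind it (ctrl.grasp_offset is the distance from the TCP to the grasp point, in mm); z points along the fingers, y is the line along which they close (so a half turn about z gives the same grasp; the last joint's range is limited). The gripper opens to 88 mm and grips with 3 to 60 N. Pads are 20 mm wide; open, the fingers measure 115 mm over their backs; the gripper's body (75 mm by 178 mm) begins 61 mm behind the grasp point.
Start: joints at [-1.163, 0.423, 1.63, -0, 1.089, -0.019], TCP at [258.74, -568.91, 222.675] pointing down, gripper open.
Joint ranges: [-3, 3], [-0.9, 2.11], [0.09, 2.58], [-1.31, 4.45], [0.11, 2.69], [-2.54, 2.54]. Speed limits (rad/s): [2.39, 2.39, 3.01, 3.14, 3.14, 3.14].

### API

Orientations are given as a rotation vector (axis times angle).
In Python, from workcell import ctrl gives the robot as it stands. The module is installed in compiled form; this text tells all that it offers.
- The arm moves only by the tool servo_tool, never from a script. Its argument "rows" is a list of rows, each a list of 7 numbers: the turn, a rotation vector about the tool's x, y, z as a fraction of full scale, then the shift along the tool's x, y, z as a fraction of full scale, then the finger opening in mm, from 0 to 87.8. A call has 1 to 10 rows; each row is the pose to reach, as a shift and turn from the pose commanded when the call began, along the tool's axes at that moment; what a row does not reach only later rows make up. Full scale, the value 1, is 20 cm for a shift and 1.5 rad for a turn. A row lasts 1/8 s, in which the tool goes at most 62.5 mm and 10.7 degrees, less where a joint would pass 70% of its speed; a pose out of reach is approached as far as the arm can. A call with a number of a shift or a turn outside -1 to 1 is refused whole. A call with a gripper value outside its range is refused whole. The fingers move at their own pace and stop on an object; the grip force is fixed at half the most. Time passes only in rows, so rows that repeat a pose let the fingers close. It gives the time, the measured TCP pose, the force, the opening and the grip force at its end, in the units of the state.
- ctrl.get_obs(): the state, without advancing time (a new reading comes with each control period).
- ctrl.get_image(name): name is "scene" or "top"; returns (picture, depth): 384x512x3 uint8, red, green, blue; 384x512 float32, mm along the optical axis (not along the pixel's ray), 0 where there is no reading.
- ctrl.camera_info(name): a dict with "intrinsics" (3x3 intrinsics, pixels), "k1" (the pictures are not rectified: a ray, as slopes to the right and down, at radius r is drawn at 1 + k1 r^2 times it, then the intrinsics apply), "R" (3x3) and "t" (3): a world point X has camera coordinates R X + t. Camera axes: x right, y down, z forward; pixel columns grow to the right and rows downward; lengths in mm; the calibration is good to about 2 mm. A picture is of the moment at which its call begins. camera_info takes no time and is no camera call.
- ctrl.close_job(): hands the job in; it is judged then, once.
The state is a dict: "t": time; "qpos": joint angles; "qvel": joint speeds; "joint_torque": joint torques, N m; "ee_pos": TCP position; "orientation": TCP orientation; "ft_force": force on the tool from outside, world axes, zero at the start; "moment": the same for the moment, N m; "width": finger opening in mm; "grasp_force": force on a finger pad.
Only numpy, scipy, OpenCV 4.12 (cv2) and the standard library are available. Lean on these libraries where they do the work, as an engineer would, in place of code of your own. Each camera call takes 0.05 s, during which the arm holds its last target. There are 200 camera calls.

## Working session

There is one attempt and no reset: what is moved stays moved. The work goes in short steps, Python scripts to look and compute and a tool call to move; the robot and the scene stay as the last step left them, time stands still between calls to the robot, and variables do not carry over. Pictures are saved under pics/ and viewed, at most 10 in all, crops included, and the job is handed in when it is done.

Besides the shell and the picture viewer there is one more tool, called after "Call:" by a JSON object that holds its "api" and its "payload", one argument or row to a line. servo_tool: Moves the arm, as the interface text tells. Its arguments: {"type":"object","properties":{"rows":{"type":"array","items":{"type":"array","items":{"type":"number"}}}},"required":["rows"]}

```bash
mkdir -p pics; python3 - <<'E'
from workcell import ctrl
import cv2, numpy as np
for n in ("scene","top"):
    im,d=ctrl.get_image(n); cv2.imwrite(f"pics/{n}0.png",im[...,::-1]); np.savez(f"{n}0.npz",im=im,d=d)
    c=ctrl.camera_info(n); print(n,c)
o=ctrl.get_obs(); print(o)
E
```

```text
scene {'intrinsics': array([[393.3016215 ,   0.        , 253.33794138],
       [  0.        , 393.3016215 , 195.17504427],
       [  0.        ,   0.        ,   1.        ]]), 'k1': -0.005589918327584156, 'R': array([[ 0.35038616,  0.93640972, -0.01914112],
       [ 0.6939943 , -0.27329468, -0.66609454],
       [-0.62896856,  0.22010648, -0.74562168]]), 't': array([-194.18995051, -305.85605641, 1777.8178517 ])}
top {'intrinsics': array([[376.38533193,   0.        , 255.87121213],
       [  0.        , 376.38533193, 191.5293399 ],
       [  0.        ,   0.        ,   1.        ]]), 'k1': -0.040468471988746306, 'R': array([[ 0.01185072, -0.99989755, -0.00802835],
       [-0.98915257, -0.010547  , -0.14651263],
       [ 0.14641294,  0.00967754, -0.98917622]]), 't': array([  10.83763731,  564.58506638, 1505.59502758])}
{'t': 0.1, 'qpos': array([-1.16301570e+00,  4.23761903e-01,  1.63057869e+00, -7.60632430e-06,
        1.08859428e+00, -1.89647428e-02]), 'qvel': array([ 9.14784437e-05,  5.43278777e-04, -2.42354304e-03,  7.22673234e-06,
        2.51579373e-04,  1.22375096e-03]), 'joint_torque': array([ 6.22480784e-04, -5.45608628e+01, -2.74323159e+01,  6.44782512e-02,
        1.88074802e-02,  4.29431168e-06]), 'ee_pos': array([ 258.54368335, -568.48568033,  221.99470688]), 'orientation': array([-3.06906151e+00, -6.64981988e-01,  4.17511118e-04]), 'ft_force': array([-0.29453963,  0.56587042,  0.62951269]), 'moment': array([ 0.00676983, -0.01767396, -0.04759758]), 'grasp_force': 0.0, 'width': 87.9430285557597}
```

View pics/scene0.png

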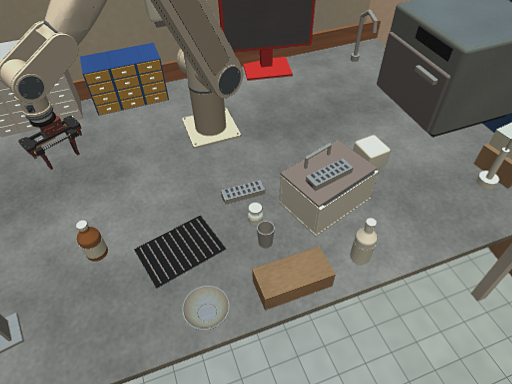

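View pics/top0.png

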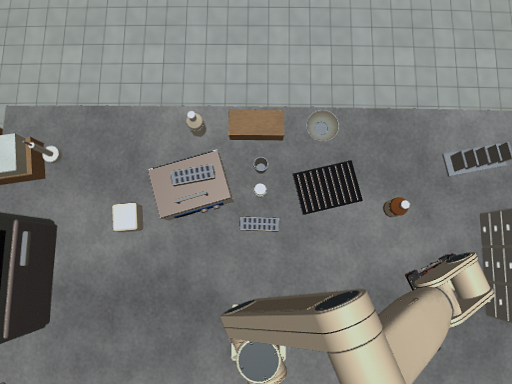

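The scene view shows the cassette at (330,173) on the cleaner's lid, the handle at (318,155) and the mat at (180,250). In the top view the cassette is at (193,175), the handle at (192,196), the mat at (328,187) and the spare at (259,224). The jar is at (260,189) and the beaker at (261,164). The cleaner is on the robot's left. Next I'll measure with the depth from both cameras.

```bash
cat > h.py <<'E'
from workcell import ctrl
import cv2, numpy as np
def cloud(n,d):
    c=ctrl.camera_info(n); K=c["intrinsics"]; v,u=np.mgrid[:384,:512]
    p=cv2.undistortPoints(np.stack([u.ravel(),v.ravel()],1).astype(float)[:,None],K,np.array([c["k1"],0,0,0]))[:,0]
    z=d.ravel().astype(float); X=np.c_[p*z[:,None],z]
    return ((X-c["t"])@c["R"]).reshape(384,512,3)
def box(P,q=None):   # min-area rect of xy
    (c,s,a)=cv2.minAreaRect(P[:,:2].astype(np.float32)); return np.round(c,1),np.round(s,1),round(a,1)
E
python3 - <<'E'
from h import *
for n,boxes in (("top",{"lid":(140,140,240,225),"mat":(285,155,370,220),"spare":(235,212,285,236)}),("scene",{"lid":(270,135,385,235),"mat":(130,210,230,290),"spare":(215,175,270,208)})):
    f=np.load(n+"0.npz"); W=cloud(n,f["d"]); im=f["im"].astype(int)
    def reg(k):
        a,b,c,d=boxes[k]; m=np.zeros((384,512),bool); m[b:d,a:c]=1; return m&(f["d"]>0)
    L=reg("lid"); z=W[...,2]
    for nm,lo,hi in (("lid",152,172),("cas",182,196),("handle",199,220)):
        m=(L&(z>lo)&(z<hi)).astype(np.uint8)
        k,lab,st,_=cv2.connectedComponentsWithStats(m,connectivity=8); i=1+np.argmax(st[1:,4])
        P=W[lab==i]; print(n,nm,len(P),box(P),"z",np.percentile(P[:,2],[5,50,95]).round(1),"mean",P.mean(0).round(1))
    m=reg("mat")&(im.max(2)<50)&(z<30)
    P=W[cv2.morphologyEx(m.astype(np.uint8),cv2.MORPH_OPEN,np.ones((2,2)))>0]; print(n,"mat",len(P),box(P),np.median(P[:,2]))
    m=reg("spare")&(z>15); P=W[m]; print(n,"spare",len(P),box(P),np.median(P[:,2]))
    print(n,"counter z",np.median(W[300:330,100:160,2]) if n=="top" else np.median(W[150:180,130:170,2]))
E
```

```text
top lid 2903 (array([578. , 273.9]), array([199. , 278.5]), 17.5) z [156.  161.3 166.4] mean [570.1 276.5 161.2]
top cas 593 (array([606.7, 254.8]), array([ 56.3, 159.3]), 11.6) z [184.3 189.1 193.9] mean [605.9 255.1 189.1]
top handle 107 (array([519.9, 255.1]), array([ 12.6, 116.9]), 17.0) z [205.  210.5 215.3] mean [519.6 253.6 210.4]
top mat 1721 (array([ 542.6, -184.7]), array([217.1, 510.1]), 24.5) 3.2070141973364885
top spare 526 (array([434.5,   5.2]), array([ 54. , 160.7]), 0.5) 27.272973990056567
top counter z -0.7214717390937228
scene lid 2576 (array([580. , 273.8]), array([199.7, 284. ]), 17.0) z [155.5 159.6 163.7] mean [589.7 266.9 159.6]
scene cas 588 (array([607.5, 255.9]), array([ 58.3, 164. ]), 11.3) z [183.6 187.5 191. ] mean [610.1 252.6 187.5]
scene handle 108 (array([521.4, 253.4]), array([ 15.4, 120.6]), 17.9) z [201.6 208.5 212.4] mean [523.1 252.4 208.1]
scene mat 2321 (array([ 939.8, -228.3]), array([886.8, 268.3]), 8.8) 1.8308125450393418
scene spare 575 (array([490.6,   0.7]), array([163.8, 172.3]), 89.0) 25.613926210910027
scene counter z -2.17983628710995
```

```bash
cat >> h.py <<'E'
from scipy.spatial.transform import Rotation as Ro
def Rt(yaw,tilt=0):
    """tool y along heading yaw (deg), z down, tilted so z leans forward along heading by tilt deg"""
    a,t=np.radians([yaw,tilt]); f=np.array([np.cos(a),np.sin(a),0]); u=np.array([0,0,1.])
    z=np.sin(t)*f-np.cos(t)*u; y=np.cos(t)*f+np.sin(t)*u
    return np.c_[np.cross(y,z),y,z]
def rel(pos,R,flip=False,pos0=None,R0=None):
    o=ctrl.get_obs(); R0=Ro.from_rotvec(o["orientation"]).as_matrix() if R0 is None else R0
    p0=o["ee_pos"] if pos0 is None else pos0
    if flip: R=R@np.diag([-1,-1,1])
    return np.r_[Ro.from_matrix(R0.T@R).as_rotvec()/1.5, R0.T@(np.array(pos)-p0)/200].round(4)
E
python3 - <<'E'
from h import *
f=np.load("top0.npz"); W=cloud("top",f["d"]); im=f["im"]
for n,(a,b,c,d) in (("top",(285,150,372,222)),("scene",(128,208,232,292))):
    f=np.load(n+"0.npz"); W=cloud(n,f["d"]); g=f["im"].max(2)
    m=np.zeros((384,512),np.uint8); m[b:d,a:c]=g[b:d,a:c]<60
    m=cv2.morphologyEx(m,cv2.MORPH_CLOSE,np.ones((5,5)))
    k,lab,st,_=cv2.connectedComponentsWithStats(m); i=1+np.argmax(st[1:,4]); P=W[(lab==i)&(f["d"]>0)]
    print(n,st[i],box(P),P[:,2].mean())
o=ctrl.get_obs(); print(Ro.from_rotvec(o["orientation"]).as_matrix().round(3))
for fl in (0,1): print(rel([607,255.3,300],Rt(11.5),fl))
E
```

```text
top [ 293  160   70   55 2549] (array([ 594.2, -283. ]), array([180.7, 258.5]), 14.1) 3.3719594285234114
scene [ 135  216   91   72 3329] (array([ 591.6, -284.1]), array([186.9, 258.7]), 13.7) 1.8609214117710247
[[ 0.91   0.414 -0.001]
 [ 0.414 -0.91   0.001]
 [ 0.    -0.001 -1.   ]]
[-7.0000e-04 -6.0000e-04 -8.9650e-01  3.2909e+00 -3.0289e+00 -3.8590e-01]
[-7.0000e-04  8.0000e-04  1.1979e+00  3.2909e+00 -3.0289e+00 -3.8590e-01]
```

Call:
{"api": "servo_tool", "payload": {
  "rows": [
    [0,0,0,0.2,-0.2,-0.4,87.8],
    [0,0,0,0.82,-0.76,-0.4,87.8],
    [0,0,0,0.82,-0.76,-0.4,87.8],
    [0,0,0,0.82,-0.76,-0.4,87.8],
    [0,0,0,0.82,-0.76,-0.4,87.8]
  ]
}}

```text
t: 0.72
ee_pos: [346.2, -359.7, 303.3]
orientation: [3.069, 0.672, 0.001]
ft_force: [0.2, -0.1, -0.6]
width: 87.7
grasp_force: 0.0
```

Call:
{"api": "servo_tool", "payload": {
  "rows": [
    [0,0,0,0.82,-0.76,0,87.8],
    [0,0,0,0.82,-0.76,0,87.8],
    [0,0,0,0.82,-0.76,0,87.8],
    [0,0,0,0.82,-0.76,0,87.8],
    [0,0,0,0.82,-0.76,0,87.8]
  ]
}}

```text
t: 1.35
ee_pos: [432.0, -155.4, 302.3]
orientation: [-3.069, -0.67, 0.001]
ft_force: [0.1, 0.2, 0.5]
width: 88.0
grasp_force: 0.0
```

Call:
{"api": "servo_tool", "payload": {
  "rows": [
    [0,0,0,0.82,-0.76,0,87.8],
    [0,0,0,0.82,-0.76,0,87.8],
    [0,0,0,0.82,-0.76,0,87.8],
    [0,0,0,0.82,-0.76,0,87.8],
    [0,0,0,0.82,-0.76,0,87.8]
  ]
}}

```text
t: 1.98
ee_pos: [518.8, 50.0, 302.1]
orientation: [3.069, 0.668, -0.001]
ft_force: [-0.1, -0.1, -0.1]
width: 87.8
grasp_force: 0.0
```

Call:
{"api": "servo_tool", "payload": {
  "rows": [
    [0,0,-0.896,0.82,-0.74,0,87.8],
    [0,0,-0.896,0.82,-0.74,0,87.8],
    [0,0,-0.896,0.82,-0.74,0,87.8],
    [0,0,-0.896,0.82,-0.74,0,87.8],
    [0,0,-0.896,0.82,-0.74,0,87.8],
    [0,0,-0.896,0.82,-0.74,0,87.8],
    [0,0,-0.896,0.82,-0.74,0,87.8],
    [0,0,-0.896,0.82,-0.74,0,87.8],
    [0,0,-0.896,0.82,-0.74,0,87.8]
  ]
}}

```text
t: 3.1
ee_pos: [606.3, 250.9, 302.5]
orientation: [1.994, 2.428, -0.001]
ft_force: [-0.4, 0.5, 0.3]
width: 87.6
grasp_force: 0.0
```

```bash
python3 - <<'E'
from h import *
o=ctrl.get_obs(); print(o["t"],o["ee_pos"],o["qpos"].round(3),o["qvel"].round(2),o["ft_force"])
print(rel([607,255.3,167],Rt(11.5)))
im,d=ctrl.get_image("scene"); np.savez("s1.npz",im=im,d=d); cv2.imwrite("pics/s1.png",cv2.resize(im[90:250,230:430,::-1],None,fx=3,fy=3))
E
```

```text
3.1 [606.2908015  250.90127629 302.49826915] [ 0.374  0.396  1.481 -0.     1.265  0.179] [ 0.01 -0.   -0.    0.   -0.    0.01] [-0.44544407  0.47135941  0.28581522]
[-2.000e-04  2.000e-04 -3.400e-03  2.110e-02  8.000e-03  6.775e-01]
```

View pics/s1.png

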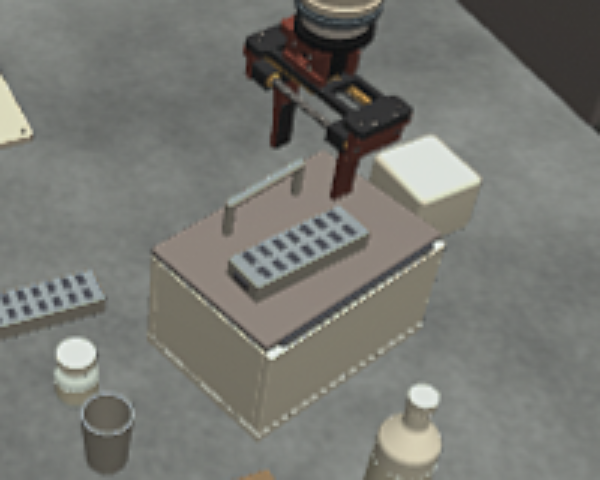

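The crop shows the gripper open above the cassette, with its fingers at crop (285,125) and (345,175), in line with the cassette's short side. The handle is clear. I'll descend and grip.

Call:
{"api": "servo_tool", "payload": {
  "rows": [
    [0,0,-0.003,0.021,0.008,0.2,87.8],
    [0,0,-0.003,0.021,0.008,0.4,87.8],
    [0,0,-0.003,0.021,0.008,0.5,87.8],
    [0,0,-0.003,0.021,0.008,0.6,87.8],
    [0,0,-0.003,0.021,0.008,0.64,87.8],
    [0,0,-0.003,0.021,0.008,0.675,87.8],
    [0,0,-0.003,0.021,0.008,0.675,87.8],
    [0,0,-0.003,0.021,0.008,0.675,87.8]
  ]
}}

```text
t: 4.15
ee_pos: [607.0, 257.1, 168.4]
orientation: [1.983, 2.436, 0.002]
ft_force: [1.0, -1.2, -0.6]
width: 87.8
grasp_force: 0.0
```

Call:
{"api": "servo_tool", "payload": {
  "rows": [
    [0,0,0,0,0,0,66],
    [0,0,0,0,0,0,60],
    [0,0,0,0,0,0,50],
    [0,0,0,0,0,0,45],
    [0,0,0,0,0,0,45],
    [0,0,0,0,0,0,45]
  ]
}}

```text
t: 4.9
ee_pos: [606.4, 256.8, 167.7]
orientation: [-1.983, -2.436, 0.001]
ft_force: [-2.2, -0.1, 1.5]
width: 54.9
grasp_force: 30.0
```

Call:
{"api": "servo_tool", "payload": {
  "rows": [
    [0,0,0,0,0,-0.03,45],
    [0,0,0,0,0,-0.06,45],
    [0,0,0,0,0,-0.12,45],
    [0,0,0,0,0,-0.25,45],
    [0,0,0,0,0,-0.4,45],
    [0,0,0,0,0,-0.5,45],
    [0,0,0,0,0,-0.5,45]
  ]
}}

```text
t: 5.78
ee_pos: [607.5, 257.3, 269.8]
orientation: [1.982, 2.435, 0.005]
ft_force: [0.4, 0.4, -3.7]
width: 55.2
grasp_force: 30.0
```

```bash
python3 - <<'E'
from h import *
o=ctrl.get_obs(); print(o["t"],o["ee_pos"],o["ft_force"],o["width"])
print(rel([593,-283.5,267],Rt(11.5)),rel([593,-283.5,267],Rt(14)))
im,d=ctrl.get_image("scene"); W=cloud("scene",d)
cv2.imwrite("pics/s2.png",cv2.resize(im[60:240,230:430,::-1],None,fx=3,fy=3))
E
```

```text
5.775 [607.52386765 257.25571577 269.775278  ] [ 0.42139034  0.40468335 -3.67766794] 55.19838835562281
[ 2.5000e-03 -5.0000e-04  2.5000e-03 -2.6327e+00 -6.2010e-01  9.8000e-03] [ 2.5000e-03 -4.0000e-04 -2.6600e-02 -2.6327e+00 -6.2010e-01  9.8000e-03]
```

View pics/s2.png

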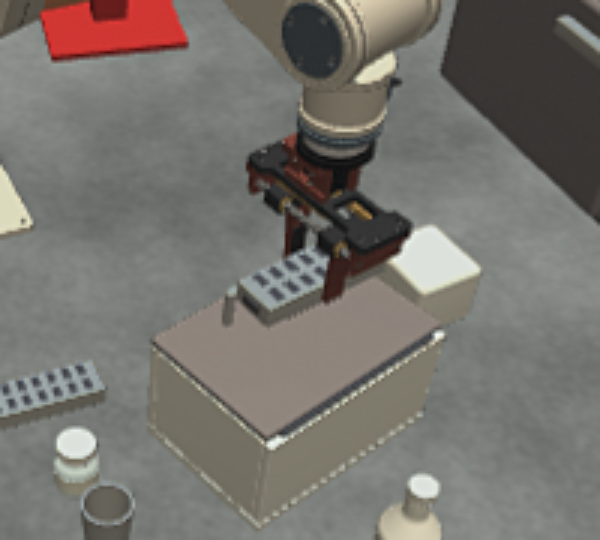

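The cassette is held level between the fingers at crop (285,285), clear of the lid. I'll carry it to the mat.

Call:
{"api": "servo_tool", "payload": {
  "rows": [
    [0,0,0,-0.15,-0.04,0,45],
    [0,0,0,-0.35,-0.085,0,45],
    [0,0,0,-0.6,-0.14,0,45],
    [0,0,0,-0.88,-0.21,0,45]
  ]
}}

```text
t: 6.32
ee_pos: [600.3, 74.8, 266.0]
orientation: [-1.981, -2.436, 0.003]
ft_force: [0.5, 0.2, -2.4]
width: 54.9
grasp_force: 30.0
```

Call:
{"api": "servo_tool", "payload": {
  "rows": [
    [0,0,0,-0.28,-0.065,0,45],
    [0,0,0,-0.56,-0.13,0,45],
    [0,0,0,-0.84,-0.2,0,45],
    [0,0,0,-0.88,-0.21,0,45]
  ]
}}

```text
t: 6.82
ee_pos: [594.7, -108.1, 266.1]
orientation: [-1.987, -2.431, 0.003]
ft_force: [0.2, 1.1, -2.8]
width: 55.1
grasp_force: 30.0
```

Call:
{"api": "servo_tool", "payload": {
  "rows": [
    [0,0,-0.027,-0.28,-0.065,0,45],
    [0,0,-0.027,-0.5,-0.12,0,45],
    [0,0,-0.027,-0.7,-0.165,0,45],
    [0,0,-0.027,-0.8,-0.19,0,45],
    [0,0,-0.027,-0.87,-0.2,0,45],
    [0,0,-0.027,-0.87,-0.2,0,45],
    [0,0,-0.027,-0.87,-0.2,0,45]
  ]
}}

```text
t: 7.7
ee_pos: [592.1, -282.1, 267.5]
orientation: [-1.932, -2.477, -0.0]
ft_force: [0.7, -0.6, -2.8]
width: 54.9
grasp_force: 30.0
```

```bash
python3 - <<'E'
from h import *
o=ctrl.get_obs(); print(o["t"],o["ee_pos"],o["ft_force"],o["width"],o["qpos"].round(2))
print(rel([593,-283.5,9],Rt(14)))
E
```

```text
7.7 [ 592.14896724 -282.07512333  267.54728176] [ 0.72159529 -0.63446412 -2.81793039] 54.899553995995475 [-0.46  0.43  1.52  0.    1.2  -0.71]
[-1.0000e-04 -5.0000e-04  1.1000e-03 -8.8000e-03  2.6000e-03  1.2927e+00]
```

Call:
{"api": "servo_tool", "payload": {
  "rows": [
    [0,0,0,-0.008,0,0.2,45],
    [0,0,0,-0.008,0,0.45,45],
    [0,0,0,-0.008,0,0.7,45],
    [0,0,0,-0.008,0,0.9,45],
    [0,0,0,-0.008,0,1.0,45],
    [0,0,0,-0.008,0,1.0,45]
  ]
}}

```text
t: 8.45
ee_pos: [592.0, -284.0, 66.8]
orientation: [-1.931, -2.475, 0.001]
ft_force: [0.0, -0.3, -2.3]
width: 54.9
grasp_force: 30.0
```

Call:
{"api": "servo_tool", "payload": {
  "rows": [
    [0,0,0,0,0,0.1,45],
    [0,0,0,0,0,0.2,45],
    [0,0,0,0,0,0.24,45],
    [0,0,0,0,0,0.26,45],
    [0,0,0,0,0,0.26,45],
    [0,0,0,0,0,0.26,45]
  ]
}}

```text
t: 9.2
ee_pos: [592.8, -285.1, 16.2]
orientation: [1.933, 2.476, 0.0]
ft_force: [-0.2, 0.1, -2.9]
width: 54.8
grasp_force: 30.0
```

Call:
{"api": "servo_tool", "payload": {
  "rows": [
    [0,0,0,0,0,0.005,45],
    [0,0,0,0,0,0.01,45],
    [0,0,0,0,0,0.01,45]
  ]
}}

```text
t: 9.57
ee_pos: [592.3, -284.8, 13.7]
orientation: [-1.933, -2.476, 0.0]
ft_force: [-0.7, -0.2, -3.3]
width: 54.8
grasp_force: 30.0
```

Call:
{"api": "servo_tool", "payload": {
  "rows": [
    [0,0,0,0,0,0.005,45],
    [0,0,0,0,0,0.01,45],
    [0,0,0,0,0,0.01,45]
  ]
}}

```text
t: 9.95
ee_pos: [592.3, -284.8, 11.5]
orientation: [-1.933, -2.476, 0.0]
ft_force: [0.7, 0.1, -2.4]
width: 54.8
grasp_force: 30.0
```

Call:
{"api": "servo_tool", "payload": {
  "rows": [
    [0,0,0,0,0,0.005,45],
    [0,0,0,0,0,0.005,45],
    [0,0,0,0,0,0.005,45]
  ]
}}

```text
t: 10.32
ee_pos: [592.4, -284.9, 10.7]
orientation: [-1.933, -2.476, -0.0]
ft_force: [-0.2, 0.3, -2.3]
width: 54.8
grasp_force: 30.0
```

Call:
{"api": "servo_tool", "payload": {
  "rows": [
    [0,0,0,0,0,0.005,45],
    [0,0,0,0,0,0.005,45],
    [0,0,0,0,0,0.005,45]
  ]
}}

```text
t: 10.7
ee_pos: [592.5, -284.9, 9.7]
orientation: [1.933, 2.476, 0.0]
ft_force: [0.5, -0.0, -0.4]
width: 54.6
grasp_force: 30.0
```

Call:
{"api": "servo_tool", "payload": {
  "rows": [
    [0,0,0,0,0,0.003,45],
    [0,0,0,0,0,0.004,45],
    [0,0,0,0,0,0.004,45]
  ]
}}

```text
t: 11.08
ee_pos: [592.5, -284.9, 9.7]
orientation: [1.933, 2.476, -0.0]
ft_force: [-2.6, 0.9, 6.0]
width: 54.8
grasp_force: 30.0
```

Call:
{"api": "servo_tool", "payload": {
  "rows": [
    [0,0,0,0,0,0,58],
    [0,0,0,0,0,0,65],
    [0,0,0,0,0,0,75],
    [0,0,0,0,0,0,86],
    [0,0,0,0,0,0,86]
  ]
}}

```text
t: 11.7
ee_pos: [592.4, -284.9, 8.8]
orientation: [-1.933, -2.476, -0.0]
ft_force: [-0.7, 0.4, 0.8]
width: 85.8
grasp_force: 0.0
```

Call:
{"api": "servo_tool", "payload": {
  "rows": [
    [0,0,0,0,0,-0.05,86],
    [0,0,0,0,0,-0.2,86],
    [0,0,0,0,0,-0.5,86],
    [0,0,0,0,0,-0.8,86],
    [0,0,0,0,0,-1,86],
    [0,0,0,0,0,-1,86]
  ]
}}

```text
t: 12.45
ee_pos: [594.5, -285.9, 214.0]
orientation: [1.928, 2.47, 0.003]
ft_force: [-0.7, -0.0, 0.7]
width: 86.0
grasp_force: 0.0
```

Call:
{"api": "servo_tool", "payload": {
  "rows": [
    [0,0,0,0,0,-0.25,86],
    [0,0,0,0,0,-0.5,86],
    [0,0,0,0,0,-0.55,86]
  ]
}}

```text
t: 12.82
ee_pos: [593.5, -285.4, 322.1]
orientation: [1.93, 2.472, 0.002]
ft_force: [0.8, -0.1, 0.4]
width: 86.2
grasp_force: 0.0
```

```bash
python3 - <<'E'
from h import *
o=ctrl.get_obs(); print(o["t"],o["ee_pos"],o["ft_force"],o["width"],o["qpos"].round(2))
im,d=ctrl.get_image("scene"); W=cloud("scene",d); z=W[...,2]
m=np.zeros((384,512),bool); m[205:295,125:235]=1
P=W[m&(z>19)&(z<45)]; print(box(P),np.percentile(P[:,2],[5,50,95]))
# handle again, lid angle
m[:]=0; m[130:240,265:390]=1; m&=(z>199)&(z<220)
k,lab,st,_=cv2.connectedComponentsWithStats(m.astype(np.uint8),connectivity=8);i=1+np.argmax(st[1:,4]);P=W[lab==i];print(box(P),np.median(P[:,2]))
h=np.array([520.5,254.3,207]); R=Rt(17.3,30); R0=Rt(14)
print("tcp at grasp",h+19*R[:,2],"standoff",h-61*R[:,2]); print(rel(h-61*R[:,2],Rt(17.3)),rel(h-61*R[:,2],R))
cv2.imwrite("pics/s3.png",cv2.resize(im[200:310,120:270,::-1],None,fx=4,fy=4))
E
```

```text
12.825 [ 593.45345199 -285.40626003  322.06558325] [ 0.80874418 -0.14909059  0.40495778] 86.15548665238902 [-0.47  0.38  1.46  0.    1.3  -0.71]
(array([ 702.9, -258.7]), array([282.2, 164.8]), 13.1) [22.1464445  29.93967818 41.06749259]
(array([519.9, 254.7]), array([ 15.6, 119. ]), 16.1) 208.5109696060173
tcp at grasp [529.5702276  257.1250613  190.54551733] standoff [491.37979562 245.23006634 259.82754963]
[ 1.7000e-03  1.6000e-03 -3.8000e-02  2.6971e+00  1.4920e-01  3.0160e-01] [-0.3472  0.0115 -0.0367  2.6971  0.1492  0.3016]
```

View pics/s3.png

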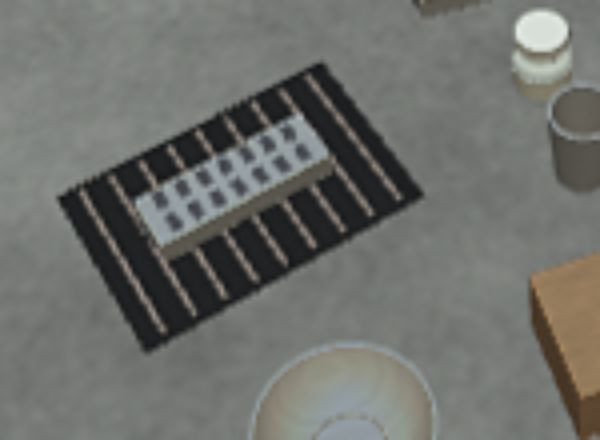

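The cassette lies flat at the middle of the mat, around crop (235,185), aligned with the ribs. I'll go to the handle.

Call:
{"api": "servo_tool", "payload": {
  "rows": [
    [0,0,0,0.3,0.015,0,40],
    [0,0,0,0.6,0.03,0,40],
    [0,0,0,0.9,0.05,0,40],
    [0,0,0,0.9,0.05,0,40]
  ]
}}

```text
t: 13.38
ee_pos: [556.5, -104.3, 316.7]
orientation: [-1.926, -2.477, 0.002]
ft_force: [-0.0, 0.4, -0.6]
width: 49.7
grasp_force: 0.0
```

Call:
{"api": "servo_tool", "payload": {
  "rows": [
    [0,0,0,0.3,0.015,0,40],
    [0,0,0,0.6,0.03,0,40],
    [0,0,0,0.9,0.05,0,40],
    [0,0,0,0.9,0.05,0,40]
  ]
}}

```text
t: 13.88
ee_pos: [523.4, 71.5, 317.3]
orientation: [-1.927, -2.479, 0.003]
ft_force: [0.5, -0.4, 0.4]
width: 40.1
grasp_force: 0.0
```

Call:
{"api": "servo_tool", "payload": {
  "rows": [
    [-0.347,0.011,-0.037,0.3,0.015,0,40],
    [-0.347,0.011,-0.037,0.6,0.03,0,40],
    [-0.347,0.011,-0.037,0.89,0.05,0,40],
    [-0.347,0.011,-0.037,0.89,0.05,0,40],
    [-0.347,0.011,-0.037,0.89,0.05,0,40],
    [-0.347,0.011,-0.037,0.89,0.05,0,40]
  ]
}}

```text
t: 14.62
ee_pos: [492.5, 242.7, 318.9]
orientation: [1.647, 2.231, 0.595]
ft_force: [0.8, 0.5, -0.6]
width: 40.2
grasp_force: 0.0
```

```bash
python3 - <<'E'
from h import *
o=ctrl.get_obs(); print(o["t"],o["ee_pos"],o["ft_force"],o["width"],o["qpos"].round(2))
h=np.array([520.5,254.3,207]); R=Rt(17.3,30)
print(rel(h-61*R[:,2],R),rel(h+17*R[:,2],R))
im,d=ctrl.get_image("scene"); cv2.imwrite("pics/s4.png",cv2.resize(im[60:240,230:430,::-1],None,fx=3,fy=3))
im,d=ctrl.get_image("top"); W=cloud("top",d)
m=np.zeros((384,512),bool); m[150:222,285:372]=1; P=W[m&(W[...,2]>19)]; print(box(P),np.percentile(P[:,2],[5,50,95]))
E
```

```text
14.625 [492.51525197 242.68668288 318.85779704] [ 0.8263223   0.49181112 -0.6046425 ] 40.152665037836606 [ 0.49 -0.    2.04 -0.17  0.6   0.3 ]
[-0.0023  0.0003 -0.0019  0.0135 -0.1481  0.2553] [-2.300e-03  3.000e-04 -1.900e-03  1.370e-02 -1.468e-01  6.453e-01]
(array([ 509.7, -161.1]), array([102.6, 462.8]), 34.0) [24.47719665 31.2964825  40.73567487]
```

View pics/s4.png

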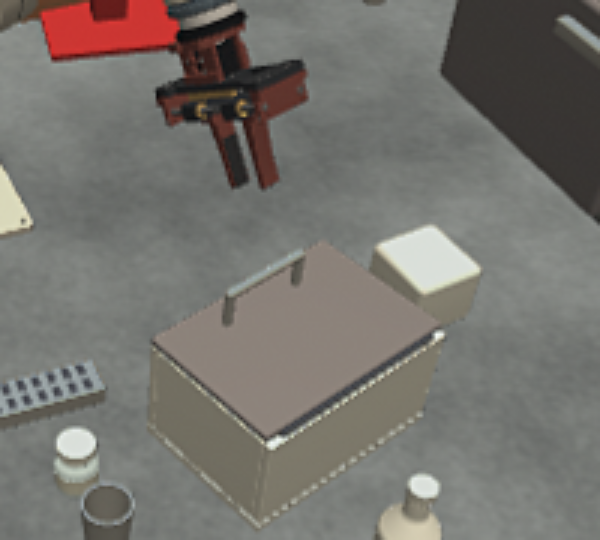

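The tilted, half-open gripper sits above and in front of the handle bar, which runs from crop (228,295) to (303,255). The lid is bare. I'll approach along the fingers and grip.

Call:
{"api": "servo_tool", "payload": {
  "rows": [
    [0,0,0,0.014,-0.147,0.1,40],
    [0,0,0,0.014,-0.147,0.25,40],
    [0,0,0,0.014,-0.147,0.25,40],
    [0,0,0,0.014,-0.147,0.4,40],
    [0,0,0,0.014,-0.147,0.5,40],
    [0,0,0,0.014,-0.147,0.6,40],
    [0,0,0,0.014,-0.147,0.635,40],
    [0,0,0,0.014,-0.147,0.635,40],
    [0,0,0,0.014,-0.147,0.635,40]
  ]
}}

```text
t: 15.85
ee_pos: [526.3, 258.4, 195.1]
orientation: [1.644, 2.232, 0.598]
ft_force: [-0.2, -0.0, -0.1]
width: 40.0
grasp_force: 0.0
```

```bash
python3 - <<'E'
from h import *
o=ctrl.get_obs(); print(o["t"],o["ee_pos"],o["ft_force"],o["width"],o["qpos"].round(2))
R=Ro.from_rotvec(o["orientation"]).as_matrix(); h=np.array([520.5,254.3,207]); print("handle in tool",(R.T@(h-o["ee_pos"])).round(1))
E
```

```text
15.85 [526.31953391 258.3663561  195.07201519] [-0.20062486 -0.00524689 -0.12608873] 40.025167419023155 [ 0.48  0.25  2.09 -0.31  0.3   0.45]
handle in tool [ -2.1   0.1 -13.7]
```

Call:
{"api": "servo_tool", "payload": {
  "rows": [
    [0,0,0,0,0,0.02,40],
    [0,0,0,0,0,0.02,30],
    [0,0,0,0,0,0.02,18],
    [0,0,0,0,0,0.02,5],
    [0,0,0,0,0,0.02,5],
    [0,0,0,0,0,0.02,5]
  ]
}}

```text
t: 16.6
ee_pos: [527.4, 258.8, 190.1]
orientation: [1.645, 2.234, 0.595]
ft_force: [-3.2, 0.5, -0.4]
width: 11.0
grasp_force: 30.0
```

```bash
cat >> h.py <<'E'
def lift(deg,hinge,yaw):
    """current tool pose turned by deg about the hinge line (front edge up), as move numbers"""
    o=ctrl.get_obs(); R0=Ro.from_rotvec(o["orientation"]).as_matrix(); a=np.radians(yaw)
    ax=np.array([-np.sin(a),np.cos(a),0])   # +rot about lid's y: z -> x, -x -> +z
    Q=Ro.from_rotvec(ax*np.radians(deg)).as_matrix()
    return rel(hinge+Q@(o["ee_pos"]-hinge),Q@R0)
E
python3 - <<'E'
from h import *
o=ctrl.get_obs(); print(o["t"],o["ee_pos"],o["ft_force"],o["width"],o["qpos"].round(2))
a=np.radians(17.3); hinge=np.array([520.5+155*np.cos(a),254.3+155*np.sin(a),150]); print(hinge)
for d in (2.5,5,7.5,10,12.5,15,17.5,20,22.5,25): print(d,lift(d,hinge,17.3).tolist())
E
```

```text
16.6 [527.35470477 258.77207429 190.1159295 ] [-3.17676894  0.45825481 -0.37637435] 10.981292717491668 [ 0.48  0.26  2.09 -0.31  0.29  0.46]
[668.48792392 300.39310548 150.        ]
2.5 [0.0291, -0.0, 0.0, 0.0, 0.024, -0.023]
5 [0.0582, -0.0, 0.0001, 0.0001, 0.049, -0.0449]
7.5 [0.0873, -0.0, 0.0001, 0.0001, 0.075, -0.0658]
10 [0.1164, -0.0001, 0.0002, 0.0002, 0.1018, -0.0854]
12.5 [0.1454, -0.0001, 0.0002, 0.0002, 0.1295, -0.1039]
15 [0.1745, -0.0001, 0.0002, 0.0002, 0.1579, -0.1212]
17.5 [0.2036, -0.0001, 0.0003, 0.0003, 0.1871, -0.1372]
20 [0.2327, -0.0001, 0.0003, 0.0003, 0.2169, -0.1519]
22.5 [0.2618, -0.0001, 0.0003, 0.0003, 0.2474, -0.1653]
25 [0.2909, -0.0002, 0.0004, 0.0004, 0.2784, -0.1773]
```

Call:
{"api": "servo_tool", "payload": {
  "rows": [
    [0.0291,0,0,0,0.024,-0.023,5],
    [0.0582,0,0,0,0.049,-0.045,5],
    [0.0873,0,0,0,0.075,-0.066,5],
    [0.1164,0,0,0,0.102,-0.085,5],
    [0.1454,0,0,0,0.13,-0.104,5],
    [0.1745,0,0,0,0.158,-0.121,5],
    [0.1745,0,0,0,0.158,-0.121,5]
  ]
}}

```text
t: 17.48
ee_pos: [542.6, 263.4, 227.2]
orientation: [1.763, 2.395, 0.312]
ft_force: [-3.1, 0.3, -1.8]
width: 11.1
grasp_force: 30.0
```

```bash
python3 - <<'E'
from h import *
o=ctrl.get_obs(); print(o["t"],o["ee_pos"],o["ft_force"],o["moment"],o["width"],o["qpos"].round(2))
H=np.array([668.5,300.4,150.]); R=Ro.from_rotvec(o["orientation"]).as_matrix()
g=o["ee_pos"]-R[:,2]*17.7; v=g-H; a=np.radians(17.3)
print("r",np.linalg.norm([v[0]*np.cos(a)+v[1]*np.sin(a),v[2]]), "angle",np.degrees(np.arctan2(v[2],-(v[0]*np.cos(a)+v[1]*np.sin(a)))-np.arctan2(57,155)), "tilt",np.degrees(np.arcsin(R[2,1])))
for d in (2.5,5,7.5,10,12.5,15,17.5,20,22.5,25,30,34): print(d,lift(d,H,17.3).tolist())
E
```

```text
17.475 [542.57691087 263.44639576 227.23501706] [-3.05428641  0.31869943 -1.79910322] [-0.07793655  0.5319967   0.03224073] 11.070625411505924 [ 0.45  0.28  1.85 -0.05  0.75  0.18]
r 165.29751839058153 angle 14.615101670080525 tilt 14.7586470487428
2.5 [0.0291, -0.0, 0.0, 0.0001, 0.0241, -0.0229]
5 [0.0582, -0.0, 0.0001, 0.0001, 0.0492, -0.0447]
7.5 [0.0873, -0.0001, 0.0001, 0.0001, 0.0751, -0.0653]
10 [0.1164, -0.0001, 0.0002, 0.0002, 0.102, -0.0849]
12.5 [0.1454, -0.0001, 0.0002, 0.0002, 0.1297, -0.1032]
15 [0.1745, -0.0001, 0.0003, 0.0003, 0.1582, -0.1203]
17.5 [0.2036, -0.0001, 0.0003, 0.0003, 0.1874, -0.1362]
20 [0.2327, -0.0001, 0.0004, 0.0004, 0.2172, -0.1507]
22.5 [0.2618, -0.0002, 0.0004, 0.0004, 0.2477, -0.164]
25 [0.2909, -0.0002, 0.0005, 0.0004, 0.2787, -0.1759]
30 [0.3491, -0.0002, 0.0006, 0.0005, 0.3421, -0.1956]
34 [0.3956, -0.0002, 0.0006, 0.0006, 0.3939, -0.2073]
```

Lid at about 15° with low forces, so I'll continue.

Call:
{"api": "servo_tool", "payload": {
  "rows": [
    [0.0291,0,0,0,0.024,-0.023,5],
    [0.0582,0,0,0,0.049,-0.045,5],
    [0.0873,0,0,0,0.075,-0.065,5],
    [0.1164,0,0,0,0.102,-0.085,5],
    [0.1454,0,0,0,0.13,-0.103,5],
    [0.1745,0,0,0,0.158,-0.12,5],
    [0.2036,0,0,0,0.187,-0.136,5],
    [0.2327,0,0,0,0.217,-0.151,5],
    [0.2327,0,0,0,0.217,-0.151,5]
  ]
}}

```text
t: 18.6
ee_pos: [575.7, 273.5, 267.1]
orientation: [-1.829, -2.485, 0.111]
ft_force: [-2.3, -1.5, -2.2]
width: 11.1
grasp_force: 30.0
```

```bash
cat > st.py <<'E'
from h import *
o=ctrl.get_obs(); print(o["t"],o["ee_pos"],o["ft_force"],o["moment"],o["width"],o["qpos"].round(2))
H=np.array([668.5,300.4,150.]); R=Ro.from_rotvec(o["orientation"]).as_matrix()
g=o["ee_pos"]-R[:,2]*17.7; v=g-H; a=np.radians(17.3)
A=np.degrees(np.arctan2(v[2],-(v[0]*np.cos(a)+v[1]*np.sin(a)))-np.arctan2(57,155))
print("r",np.linalg.norm([v[0]*np.cos(a)+v[1]*np.sin(a),v[2]]), "angle",A, "tilt",np.degrees(np.arcsin(R[2,1])))
for d in (50-A,): print(d,lift(d,H,17.3).tolist())
def lidfit(cams=("scene","top")):
    """lid plane angle from depth, points on the lid away from the gripper"""
    from numpy.linalg import svd
    e=np.array([np.cos(a),np.sin(a),0]); s=np.array([-np.sin(a),np.cos(a),0])
    for n in cams:
        _,d=ctrl.get_image(n); W=cloud(n,d)-H; u=W@e; w=W@s; z=W[...,2]
        rr=np.hypot(u,z); m=(d>0)&(np.abs(w)<132)&(np.abs(w)>50)&(rr<175)&(rr>60)&(z>8)
        ang=np.degrees(np.arctan2(z[m],-u[m])); hist,ed=np.histogram(ang,np.arange(0,100,2)); k=hist.argmax(); c=ed[k]+1
        q=m.copy(); q[m]=np.abs(ang-c)<6; Q=np.c_[u[q],z[q]]; Q0=Q-Q.mean(0); dv=svd(Q0,full_matrices=False)[2][0]
        print(n,q.sum(),"lid deg",np.degrees(np.arctan(-dv[1]/dv[0])).round(2),"rms",np.std(Q0@[-dv[1],dv[0]]).round(1))
E
python3 st.py
```

```text
18.6 [575.65907148 273.52796934 267.1398161 ] [-2.26365311 -1.46707316 -2.22256875] [-0.16400373  0.24193351 -0.06075626] 11.086183471517762 [0.42 0.44 1.5  0.01 1.29 0.11]
r 164.9069514639025 angle 34.6183804581112 tilt -5.171256076340413
15.381619541888803 [0.179, 0.0, 0.0002, 0.0002, 0.1623, -0.1223]
```

Call:
{"api": "servo_tool", "payload": {
  "rows": [
    [0.0291,0,0,0,0.024,-0.023,5],
    [0.0582,0,0,0,0.049,-0.045,5],
    [0.0873,0,0,0,0.075,-0.065,5],
    [0.1164,0,0,0,0.102,-0.085,5],
    [0.1454,0,0,0,0.13,-0.103,5],
    [0.178,0,0,0,0.161,-0.122,5],
    [0.178,0,0,0,0.161,-0.122,5],
    [0.178,0,0,0,0.161,-0.122,5]
  ]
}}

```text
t: 19.6
ee_pos: [608.0, 283.4, 287.9]
orientation: [-1.719, -2.336, 0.419]
ft_force: [1.1, -1.3, -7.2]
width: 11.1
grasp_force: 30.0
```

```bash
(cat st.py; cat <<'E'
lidfit()
im,d=ctrl.get_image("scene"); cv2.imwrite("pics/s5.png",cv2.resize(im[60:310,120:400,::-1],None,fx=2,fy=2))
im,d=ctrl.get_image("top"); W=cloud("top",d); z=W[...,2]
m=np.abs(W[...,0]-593)<100; m&=(np.abs(W[...,1]+283)<120)&(z>20)&(z<60); P=W[m]; print("cassette",box(P),np.percentile(P[:,2],[5,50,95]))
E
) > f.py; python3 f.py
```

```text
19.6 [607.97448626 283.43742096 287.90211391] [ 1.14569564 -1.3186049  -7.15778555] [-0.03593346 -0.73930766  0.04967417] 11.055418433875495 [0.4  0.62 1.2  0.04 1.68 0.1 ]
r 164.55823123590008 angle 49.66693940903115 tilt -20.383912275655202
0.33306059096884866 [0.0039, 0.0, 0.0, 0.0, 0.0031, -0.0031]
scene 985 lid deg 51.06 rms 2.4
top 299 lid deg 51.62 rms 2.4
cassette (array([ 593.3, -283.5]), array([ 56.5, 163.6]), 13.8) [25.68111294 31.12041154 37.31290085]
```

View pics/s5.png

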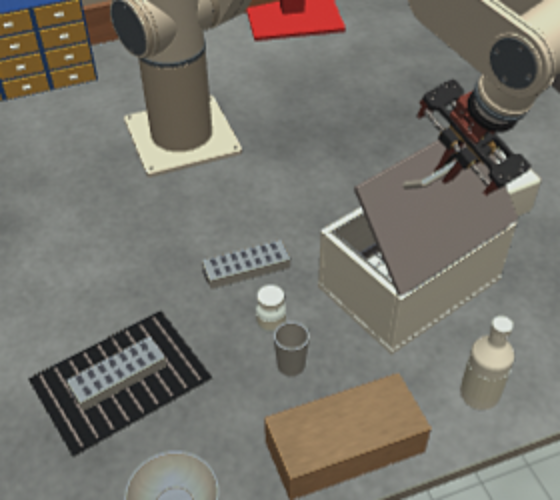

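The lid is raised with the gripper on its bar at crop (440,180), and the cassette is centred on the mat at (118,370). The lid angle is 49.7° from the arm pose, 50.4° from the tool's turn and about 51° from depth. I'll check that it holds still, then hand in.

Call:
{"api": "servo_tool", "payload": {
  "rows": [
    [0,0,0,0,0,0,5],
    [0,0,0,0,0,0,5],
    [0,0,0,0,0,0,5],
    [0,0,0,0,0,0,5],
    [0,0,0,0,0,0,5],
    [0,0,0,0,0,0,5]
  ]
}}

```text
t: 20.55
ee_pos: [608.3, 283.6, 288.2]
orientation: [-1.718, -2.336, 0.421]
ft_force: [5.1, -2.0, -17.7]
width: 11.5
grasp_force: 30.0
```

```bash
(cat st.py; echo 'if abs(A-50)<1.2 and o["grasp_force"]>20: print(ctrl.close_job())') > e.py; python3 e.py
```

```text
20.55 [608.2986004  283.60559724 288.15554516] [  5.05151523  -1.96200243 -17.65138805] [-0.07045557 -1.82951078  0.15743356] 11.50644825779866 [0.4  0.62 1.2  0.04 1.68 0.1 ]
r 164.65688235212824 angle 49.82127967493252 tilt -20.463997164997192
0.1787203250674807 [0.0021, 0.0, 0.0, 0.0, 0.0017, -0.0017]
the job is handed in; nothing more can be done
None
```

The job is handed in at about 20.6 s: the cassette lies flat and released at the middle of the mat, and the arm still holds the lid by its handle at 50° (49.8° from the arm pose, about 51° from the cameras), though the downward wrist force rose from 7 to 18 N in the last second of holding.

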